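# Unlock the notions carousel, turn the paste jar to the front and hold it

### The job

On the ironing board stands a spring-return carousel. Throw its lock lever into the marked middle notch (the one in line with the round-headed stud beside the lever), then turn the carousel by its upright handle post until the squat white jar, the widest thing on it, stands right in front at the pointer, and finish while still holding the post so that the carousel stays still there. Leave everything standing in its recess, do not push the things round about away, and do not let go at the end: the spring would run it back.

Things in the scene. Friction and masses are not known exactly. Their poses are not given: they have to be found in the camera images.
- carousel_base: fixed grey base, a round plate 252 mm across and 12 mm thick, with an arm to its left that carries the lock lever. Origin: on the board surface under the carousel's axis; z up, -x is the carousel's front, where a steel block with a diamond-shaped pointer stands (133 mm from the axis, 40 mm high). Turned by up to 0.3 rad from the robot's axes.
- carousel (a joint): angle of the turntable (rad): 0 parked against its stop, grows counter-clockwise seen from above, at most 4.9. A return spring (0.20 N m at 0, growing to 0.43 N m at 4.5 rad) always pulls it back to 0, so it runs back when let go. Unless the lever is in the middle notch, the lock blocks it after about 2 degrees.
- lock_lever (a joint): angle of the lock lever (rad): 0 in the front notch (locked, start), 0.45 upright in the middle notch, marked by a round-headed stud (18 mm head, 44 mm high) on the base beside it (unlocked), 0.90 in the rear notch (locked again). The lever tips towards +x of carousel_base as the value grows; a detent pulls it into the nearest notch (humps at about 0.22 and 0.68 rad, some 3 N at the knob) and holds it there.
- lever_knob (a point): centre of the black ball knob (22 mm) on the lever's top, 85 mm from the lever's pivot; at about 111 mm height in the front notch, 119 mm when upright
- lever_pivot (a point): pivot of the lock lever, 34 mm above the board, 185 mm to the +y side of the carousel's axis; the lever turns about the y axis of carousel_base
- handle_post: upright plain round steel crank handle post standing on the turntable (its sleeve spins freely about its own axis), 16 mm thick, 125 mm tall from the turntable's top to 165 mm above the board, 85 mm from the axis. Origin: its foot on the turntable. All other things on the turntable end below 98 mm above the board.
- post_top (a point): centre of the top face of the handle post
- front_mark (a point): fixed point 75 mm from the axis towards the pointer, where the centre of a recess stands when it faces the front; 42 mm above the board. The turntable is a disc 236 mm across, its top 40 mm above the board, with four ring-shaped recesses (rim 8 mm high, 75 mm wide inside) centred 75 mm from the axis; parked, they are 45, 117, 189 and 261 degrees of turning away from the front
- white_jar_center (a point): centre of the squat white jar, the widest of the four things on the turntable (70 mm across, 57 mm high), half-way up; it stands loose in one of the four recesses (2 to 3 mm of play)
- button_pot_center (a point): centre, half-way up, of the small lidded button pot (51 mm across, 56 mm high) in another recess
- thread_reel_0_center (a point): centre of a flanged thread reel (35 mm across, 46 mm high, red thread) in another recess
- thread_reel_2_center (a point): centre of a second thread reel of the same size (white thread) in another recess
- spray_bottle: trigger spray bottle, 61x127x242 mm, left rear; origin under its middle; leave alone
- masking_tape: roll of masking tape lying flat, 100 mm across, 25 mm high; origin under its middle; leave alone
- tape_measure: tape measure, 58x73x33 mm, right of the carousel; origin under its middle; leave alone
- thread_box: cardboard box of thread, 45x70x33 mm; origin under its middle; leave alone
- marker_pen: marker pen lying right of the carousel, 18x125x18 mm; origin under its middle; leave alone

How it is judged:
On the way, in this order (a step that is already met when the one before it is completed fails the run):
1. the lock lever rests in the middle notch, the carousel still parked (value of joint lock_lever between 0.33 and 0.57 rad and value of joint carousel below 0.1 rad), for 0.2 s.
2. the white jar stands at the front pointer while the post is held (value of joint lock_lever between 0.33 and 0.57 rad and horizontal distance between white_jar_center and front_mark below 0.01 m and height (world z) of white_jar_center below 0.0745 m and angle between white_jar_center's own z axis and vertical below 0.15 rad and contact force between the fingers and handle_post above 0.5 N and velocity of joint carousel between -0.08 and 0.08 rad/s), for 0.2 s.
At the end, for the whole second after the job is handed in: The lever is in the middle notch (0.33 to 0.57 rad), the white jar stands upright in its recess with its centre within 10 mm (horizontally) of the front mark, the fingers bear on the handle post with more than 0.5 N, and the carousel is still (under 0.08 rad/s) while it is held (all of step 2); the arm keeps its last pose, push and grip.
It fails at once if a thing on the carousel is lifted out of its recess or tipped over (height (world z) of white_jar_center above 0.0885 m or angle between any of white_jar_center, button_pot_center, thread_reel_0_center, thread_reel_2_center's own z axis and vertical above 0.5 rad or height (world z) of button_pot_center above 0.088 m or height (world z) of any of thread_reel_0_center, thread_reel_2_center above 0.083 m).
It fails at once if a thing beside the carousel is pushed away by more than 40 mm (distance of any of spray_bottle, masking_tape, tape_measure, thread_box, marker_pen from where it was at the start of the episode above 0.04 m).
It also fails if it takes over 64 s, if anything falls off the work surface, if the arm or the gripper's body presses on something with over 40 N, if the wrist force passes 120 N, or if a joint passes its speed limit or range.

### The arm

A 7-joint arm with a two-finger parallel gripper is mounted at the origin on a cart in front of the work surface, level with it; the furniture and walls round the work are solid. World frame = base frame: x ahead of the robot, y to its left, z up, the work surface at z = 0. Lengths are in m, angles in rad, forces in N, time in s.
With the tool pointing down it reaches from about 0.4 to 0.875 m from the base axis. Payload 6.5 kg.
Tool frame: the origin (TCP) lies midway between the tips of the shut fingers; the grasp point (between the pads) lies behind it (env.hold_point_z is the z of the grasp point in the tool frame, in m); z points along the fingers, y is the line along which they close (so a half turn about z gives the same grasp; the last joint's range is limited). The gripper opens to 85 mm and grips with 20 to 120 N. Pads are 22 mm wide; open, the fingers measure 114 mm over their backs; the gripper's body (76 mm by 85 mm) begins 54 mm behind the grasp point. The pads swing forward as they close: fully open they stand 13 mm farther back than shut.
Start: joints at [1.215, 0.536, -0.004, 1.538, 0.003, 1.067, -0.071], TCP at [0.186, -0.623, 0.231] pointing down, gripper open.
Joint ranges: [-2.7, 2.7], [-0.37, 2.16], [-1.27, 1.26], [0.24, 2.4], [-1.31, 4.45], [0.19, 1.91], [-2.76, 2.76]. Speed limits (rad/s): [2.39, 2.39, 3.14, 3.14, 3.14, 3.14, 3.14].

### API

Orientations are given as a 3x3 rotation matrix whose columns are the frame's x, y, z axes.
In Python, from station import monitor, cams, order, env gives the robot as it stands.
- The arm moves only by the shell command python3 -m inch 'ROWS'. ROWS is a JSON object of lists of equal length, an entry for each row: "hand": the opening, from -1 (shut) to 1 (fully open); "translation": the shift along the world's x, y, z as a fraction of full scale, a list of three; "roll": the turn about the world's z as a fraction of full scale. In form: {"hand": [hand, ...], "translation": [[tx, ty, tz], ...], "roll": [roll, ...]}. A call has 1 to 20 rows; each row shifts and turns the commanded pose from where the row before left it; what a row does not reach is not made up. Full scale, the value 1, is 0.04 m for a shift and 0.15 rad for a turn. A row lasts 1/8 s, in which the tool goes at most 62.5 mm and 10.7 degrees, less where a joint would pass 70% of its speed; a pose out of reach is approached as far as the arm can. A call with a number of a shift or a turn outside -1 to 1 is refused whole. A call with a gripper value outside its range is refused whole. The fingers move at their own pace and stop on an object; the grip force is fixed at half the most. Time passes only in rows, so rows that do not move let the fingers close. It gives the time, the measured TCP pose, the force, the opening and the grip force at its end, in the units of the state.
- monitor.sense(): the state, without advancing time (a new reading comes with each control period).
- cams.capture(name): name is "side" or "top"; returns a dict with "img" (400x640x3 uint8, red, green, blue), "depth" (400x640 float32, m along the optical axis (not along the pixel's ray), 0 where there is no reading), "K" (3x3 intrinsics, pixels), "k1" (the pictures are not rectified: a ray, as slopes to the right and down, at radius r is drawn at 1 + k1 r^2 times it, then the intrinsics apply), "xyz" and "rotation" of the camera in the world. Camera axes: x right, y down, z forward; pixel columns grow to the right and rows downward; lengths in m; the calibration is good to about 2 mm. A picture is of the moment at which its call begins.
- order.hand_in(): hands the job in; it is judged then, once.
The state is a dict: "clock": time; "joint_positions": joint angles; "qvel": joint speeds; "joint_torque": joint torques, N m; "ee_pos": TCP position; "ee_rot": TCP orientation; "force": force on the tool from outside, world axes, zero at the start; "wrist_torque": the same for the moment, N m; "opening": finger opening in m; "gripper_force": force on a finger pad.
Only numpy, scipy, OpenCV 4.12 (cv2) and the standard library are available. Lean on these libraries where they do the work, as an engineer would, in place of code of your own. Each camera call takes 0.05 s, during which the arm holds its last target. There are 200 camera calls.

## Working session

There is one attempt and no reset: what is moved stays moved. The work goes in short steps, Python scripts to look and compute and a shell command to move; the robot and the scene stay as the last step left them, time stands still between calls to the robot, and variables do not carry over. Pictures are saved under pics/ and viewed, at most 10 in all, crops included, and the job is handed in when it is done.

```bash
mkdir -p pics; cat > h.py <<'E'
import numpy as np,cv2
from station import monitor,cams,order,env
def pts(c):
    d=c["depth"];K=c["K"];h,w=d.shape
    u,v=np.meshgrid(np.arange(w),np.arange(h))
    x,y=slopes(c,u,v)
    P=np.stack([x*d,y*d,d],-1)@np.array(c["rotation"]).T+np.array(c["xyz"])
    P[d==0]=np.nan
    return P
def slopes(c,u,v):
    K=np.array(c["K"]);p=np.stack([np.ravel(u),np.ravel(v)],-1).astype(float)[:,None]
    q=cv2.undistortPoints(p,K,np.array([c["k1"],0,0,0.]))[:,0]
    return q[:,0].reshape(np.shape(u)),q[:,1].reshape(np.shape(u))
def onz(c,u,v,z):
    x,y=slopes(c,np.array([u]),np.array([v]))
    r=np.array(c["rotation"])@np.array([x[0],y[0],1]);o=np.array(c["xyz"])
    return o+r*(z-o[2])/r[2]
def save(c,n): cv2.imwrite("pics/"+n+".png",c["img"][:,:,::-1])
E
python3 - <<'E'
from h import *
for n in("top","side"):
    c=cams.capture(n);save(c,n+"0");print(n,c["xyz"],np.round(c["rotation"],3).tolist(),c["K"],c["k1"],(c["depth"]>0).mean())
print(monitor.sense(),env.hold_point_z)
E
```

```text
top [0.40128119 0.14433612 1.34060442] [[-0.014, -0.992, 0.129], [-1.0, 0.013, -0.013], [0.012, -0.129, -0.992]] [[446.5672116   0.        327.5755867]
 [  0.        446.5672116 203.3333421]
 [  0.          0.          1.       ]] -0.03600820677630114 0.99625
side [ 0.16295924 -1.13197785  1.09774562] [[0.95, -0.2, 0.241], [-0.312, -0.552, 0.773], [-0.022, -0.809, -0.587]] [[477.7876194    0.         322.08399342]
 [  0.         477.7876194  195.91092389]
 [  0.           0.           1.        ]] -0.01408577985594899 0.996125
{'clock': 0.1, 'joint_positions': array([ 1.2148042 ,  0.53711499, -0.00445155,  1.5387635 ,  0.00259088,
        1.06727859, -0.07118392]), 'qvel': array([ 2.29517210e-03, -3.57104811e-04, -7.82004578e-04, -2.06400858e-03,
       -1.51155888e-03,  2.41313391e-03,  1.71083345e-05]), 'joint_torque': array([ 2.14397383e-03, -5.84563422e+01,  1.05160944e+00, -2.59774196e+01,
        1.26263671e-02,  4.62581695e-03, -1.63550914e-05]), 'ee_pos': array([ 0.18557656, -0.62236084,  0.23048885]), 'ee_rot': array([[ 9.58276269e-01,  2.85843138e-01, -5.41001759e-04],
       [ 2.85843632e-01, -9.58275160e-01,  1.46177268e-03],
       [-1.00590857e-04, -1.55542398e-03, -9.99998785e-01]]), 'force': array([-0.2063676 , -0.49667548,  0.99055018]), 'wrist_torque': array([-0.01462229,  0.0482556 ,  0.01244348]), 'gripper_force': 0.0, 'opening': 0.08543141246626251} -0.0187
```

View pics/top0.png

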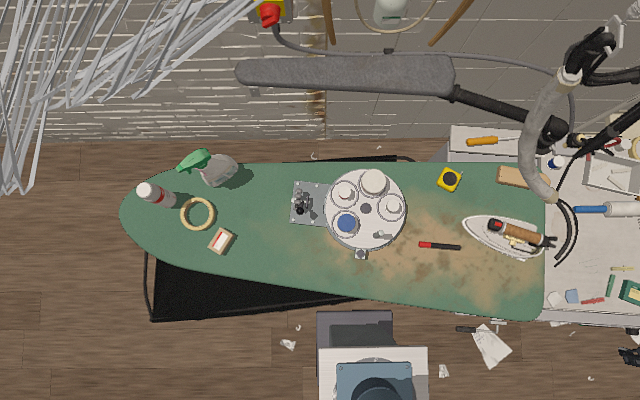

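View pics/side0.png

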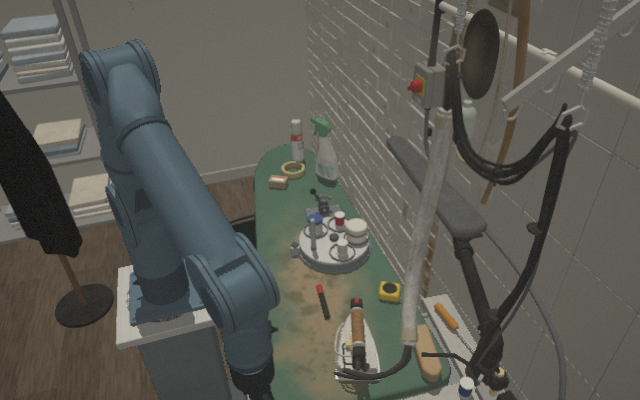

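Top view: turntable around (365,208), lever plate at (307,203), and pointer at (361,254). The white jar is probably at (374,183). I'll zoom in and measure.

```bash
python3 - <<'E'
from h import *
c=cams.capture("top");P=pts(c);im=c["img"]
k=cv2.resize(im[160:270,280:420],None,fx=5,fy=5,interpolation=cv2.INTER_CUBIC);cv2.imwrite("pics/topz.png",k[:,:,::-1])
s=cams.capture("side");k=cv2.resize(s["img"][170:280,270:390],None,fx=5,fy=5,interpolation=cv2.INTER_CUBIC);cv2.imwrite("pics/sidez.png",k[:,:,::-1])
np.set_printoptions(suppress=True,precision=3)
# turntable top by height
Z=P[...,2]; m=((abs(Z-.042)<.012)).astype(np.uint8)
m[:, :318]=0;m[:,412:]=0;m[:160]=0;m[262:]=0
# include things above the disc
m2=((Z>.03)).astype(np.uint8);m2[:, :322]=0;m2[:,412:]=0;m2[:160]=0;m2[248:]=0
for mm in(m,m2):
    cs,_=cv2.findContours(mm,0,2);q=max(cs,key=cv2.contourArea);print(cv2.fitEllipse(q),cv2.minEnclosingCircle(q))
for u,v in((375,183),(345,192),(391,205),(347,223),(383,236),(366,208),(361,254),(301,209),(300,190)):
    print(u,v,P[v,u],Z[v-3:v+4,u-3:u+4].max())
E
```

```text
((364.3238830566406, 212.01881408691406), (77.53517150878906, 79.83588409423828), 121.86481475830078) ((363.5290832519531, 214.18310546875), 44.82011032104492)
((364.8074645996094, 208.57797241210938), (78.80590057373047, 79.34613800048828), 145.72030639648438) ((365.1504211425781, 207.9811553955078), 40.46297073364258)
375 183 [ 0.619 -0.008  0.098] 0.10218895700749675
345 192 [0.597 0.077 0.086] 0.09095923175669629
391 205 [ 0.557 -0.052  0.089] 0.09309155391607038
347 223 [0.507 0.074 0.095] 0.10100711461403034
383 236 [ 0.473 -0.034  0.037] 0.16877602249745882
366 208 [0.554 0.015 0.051] nan
361 254 [0.421 0.031 0.035] 0.04699208410906319
301 209 [0.546 0.201 0.119] nan
300 190 [0.606 0.206 0.072] 0.07414978762611257
```

View pics/topz.png

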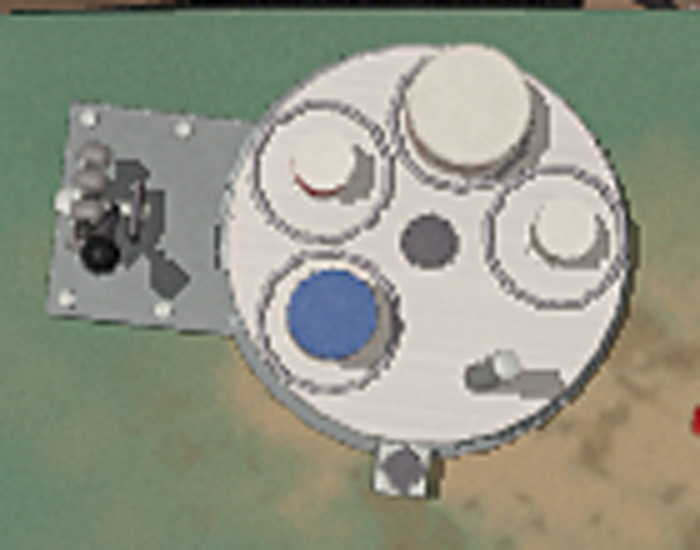

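View pics/sidez.png

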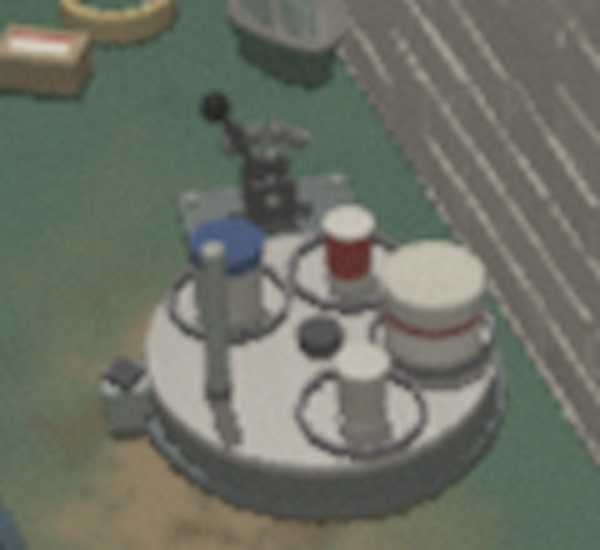

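Crop shows: jar centre at crop (468,107), post top (505,362), hub (430,241), pointer (404,468), knob (99,255). Turning it counter-clockwise takes the order blue pot, red reel, jar, white reel, so the jar needs about 189°.

```bash
python3 - <<'E'
from h import *
np.set_printoptions(suppress=True,precision=4)
c=cams.capture("top");f=lambda X,Y,z:onz(c,(X+.5)/5-.5+280,(Y+.5)/5-.5+160,z)[:2]
hub=f(430,241,.05);ptr=f(404,468,.042);knob=f(99,255,.111);post=f(505,362,.165);jar=f(468,107,.099);pot=f(333,315,.098)
rim=onz(c,364.8,208.6,.04)[:2];r1=f(323,172,.048);r2=f(556,237,.048);r3=f(331,321,.048);r4=f(467,125,.048)
print("hub",hub,"rim",rim,"ptr",ptr,"knob",knob,"post",post,"jar",jar,"pot",pot)
d=ptr-hub;print("ptr r",np.hypot(*d),"yaw",np.arctan2(d[1],d[0])-np.pi*np.sign(d[1]))
fr=np.arctan2(d[1],d[0])
for n,p in dict(post=post,jar=jar,pot=pot,r1=r1,r2=r2,r3=r3,r4=r4).items():
    e=p-hub;print(n,np.hypot(*e),np.degrees((fr-np.arctan2(e[1],e[0]))%(2*np.pi)))
th=fr-np.pi;R=np.array([[np.cos(th),-np.sin(th)],[np.sin(th),np.cos(th)]])
print("knob in base",R.T@(knob-hub),"post",R.T@(post-hub))
# side view check of knob & post : crop (213,107),(213,245)
s=cams.capture("side")
for X,Y,z in((213,107,.111),(213,247,.165),(320,330,.053)): print("side",onz(s,(X+.5)/5-.5+270,(Y+.5)/5-.5+170,z))
E
```

```text
hub [0.5547 0.0161] rim [0.5536 0.0176] ptr [0.4235 0.0337] knob [0.5421 0.2059] post [ 0.4762 -0.0104] jar [ 0.6249 -0.0025] pot [0.5081 0.0762]
ptr r 0.1323737072926404 yaw -0.13339544728058872
post 0.0828664834842578 333.63924409013913
jar 0.07260692281945738 187.20598559593165
pot 0.07602971287424405 44.54771668152494
r1 0.07435318274823699 116.52117763221212
r2 0.07406282426384667 261.1012331519682
r3 0.07433400864790456 44.33389477570565
r4 0.07262423534109763 191.44266182724036
knob in base [-0.0378  0.1864] post [-0.0742 -0.0368]
side [0.5437 0.2084 0.111 ]
side [ 0.4781 -0.0093  0.165 ]
side [0.557  0.0167 0.053 ]
```

```bash
python3 -m inch '{"hand":[-1,-1,-1,-1,-1,-1,-1,-1,-1,-1,-1,-1,-1,-1,-1,-1,-1,-1],"translation":[[0.58,0.8,0],[0.58,0.8,0],[0.58,0.8,0],[0.58,0.8,0],[0.58,0.8,0],[0.58,0.8,0],[0.58,0.8,0],[0.58,0.8,0],[0.58,0.8,0],[0.58,0.8,0],[0.19,0.94,0],[0.19,0.94,0],[0.19,0.94,0],[0.19,0.94,0],[0.19,0.94,0],[0.19,0.94,0],[0.19,0.94,0],[0.19,0.94,0]],"roll":[-0.28,-0.28,-0.28,-0.28,-0.28,-0.28,-0.28,-0.28,-0.28,-0.28,0,0,0,0,0,0,0,0]}'
python3 -m inch '{"hand":[-1,-1,-1,-1,-1,-1,-1,-1],"translation":[[0,0.9,0],[0,0.9,0],[0,0.9,0],[0,0.9,0],[0,0.9,0],[0,0.8,0],[0,0,0],[0,0,0]],"roll":[0,0,0,0,0,0,0,0]}'
python3 -c "
from h import *
s=monitor.sense();print(s['ee_pos'],s['ee_rot'][:,1],s['opening'],s['force'],s['clock'])"
```

```text
clock: 2.55
ee_pos: [0.4787, -0.0009, 0.2315]
ee_rot: [[0.992, -0.13, 0.0], [-0.13, -0.992, -0.0], [0.0, 0.0, -1.0]]
force: [0.3, 0.1, -0.0]
opening: 0.0001
gripper_force: 0.0
clock: 3.55
ee_pos: [0.4786, 0.2091, 0.2311]
ee_rot: [[0.991, -0.13, -0.0], [-0.13, -0.991, -0.001], [-0.0, 0.001, -1.0]]
force: [0.7, -0.6, 0.1]
opening: -0.0001
gripper_force: 0.0
[0.47859368 0.20906022 0.23114166] [-1.30269252e-01 -9.91478320e-01  8.14000532e-04] -7.2744166623879e-05 [ 0.68514682 -0.61062802  0.10116951] 3.55
```

```bash
python3 -m inch '{"hand":[-1,-1,-1,-1,-1,-1],"translation":[[0,0.15,-0.8],[0,0,-0.8],[0,0,-0.8],[0,0,-0.8],[0,0,0],[0,0,0]],"roll":[0,0,0,0,0,0]}'
python3 -m inch '{"hand":[-1,-1,-1,-1,-1,-1,-1,-1,-1,-1,-1,-1],"translation":[[0.5,-0.065,0],[0.4,-0.05,0],[0.12,-0.016,0],[0.12,-0.016,0],[0.12,-0.016,0],[0.12,-0.016,0],[0.12,-0.016,0],[0.12,-0.016,0],[0.12,-0.016,0],[0.12,-0.016,0],[0,0,0],[0,0,0]],"roll":[0,0,0,0,0,0,0,0,0,0,0,0]}'
python3 - <<'E'
from h import *
s=cams.capture("side");k=cv2.resize(s["img"][170:280,270:390],None,fx=5,fy=5,interpolation=cv2.INTER_CUBIC);cv2.imwrite("pics/side1.png",k[:,:,::-1])
E
```

```text
clock: 4.3
ee_pos: [0.4794, 0.2155, 0.1044]
ee_rot: [[0.991, -0.131, 0.001], [-0.131, -0.991, 0.0], [0.001, -0.0, -1.0]]
force: [-1.5, -0.7, 0.1]
opening: -0.0002
gripper_force: 0.0
clock: 5.8
ee_pos: [0.553, 0.2062, 0.1032]
ee_rot: [[0.992, -0.13, -0.0], [-0.13, -0.992, 0.0], [-0.0, -0.0, -1.0]]
force: [0.3, -0.3, 0.6]
opening: -0.0002
gripper_force: 0.0
```

View pics/side1.png

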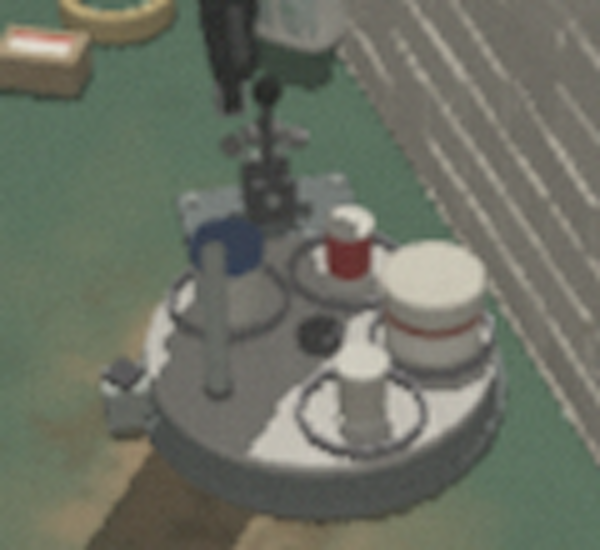

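The lever stands upright, with the knob at crop (267,90), free of the fingers. I'll back off, rise, move over to the post, and check the knob position by ray.

```bash
python3 -m inch '{"hand":[-1,-1,-1,-1,-1,-1,-1,1,1,1,1,1,1],"translation":[[-0.5,0.06,0],[-0.5,0.06,0],[0,0,0.9],[0,0,0.9],[0,0,0.9],[0,-0.9,0.2],[0,-0.9,0],[0,-0.9,0],[0,-0.9,0],[0,-0.9,0],[-0.45,-0.97,0],[-0.45,0,0],[0,0,0]],"roll":[0,0,0,0,0,0,0,0,0,0,0,0,0]}'
python3 - <<'E'
from h import *
s=cams.capture("side")
im=s["img"];k=im[175:198,312:330].astype(int).sum(2)
v,u=np.nonzero(k<130);print(len(v),u.mean()+312,v.mean()+175,onz(s,u.mean()+312,v.mean()+175,.119), onz(s,(267.5)/5-.5+270,90.5/5-.5+170,.119))
print(monitor.sense()["ee_pos"])
E
```

```text
clock: 7.48
ee_pos: [0.476, -0.0081, 0.2194]
ee_rot: [[0.991, -0.13, -0.0], [-0.13, -0.991, -0.0], [-0.0, 0.0, -1.0]]
force: [0.4, -0.1, 0.0]
opening: 0.0851
gripper_force: 0.0
6 319.6666666666667 187.16666666666666 [0.57279853 0.21105794 0.119     ] [0.58317794 0.20440668 0.119     ]
[ 0.47709787 -0.00752196  0.21954572]
```

```bash
python3 -m inch '{"hand":[1,1,1,1,-1,-1,-1,-1,-1,-1],"translation":[[0,-0.06,-0.8],[0,0,-0.8],[0,0,-0.85],[0,0,0],[0,0,0],[0,0,0],[0,0,0],[0,0,0],[0,0,0],[0,0,0]],"roll":[0,0,0,0,0,0,0,0,0,0]}'
python3 - <<'E'
from h import *
s=cams.capture("side");k=cv2.resize(s["img"][170:280,270:390],None,fx=5,fy=5,interpolation=cv2.INTER_CUBIC);cv2.imwrite("pics/side2.png",k[:,:,::-1])
E
```

```text
clock: 8.78
ee_pos: [0.4772, -0.0119, 0.1221]
ee_rot: [[0.991, -0.131, 0.001], [-0.131, -0.991, -0.002], [0.001, 0.002, -1.0]]
force: [-2.0, -3.7, 7.3]
opening: 0.0144
gripper_force: 58.3
```

View pics/side2.png

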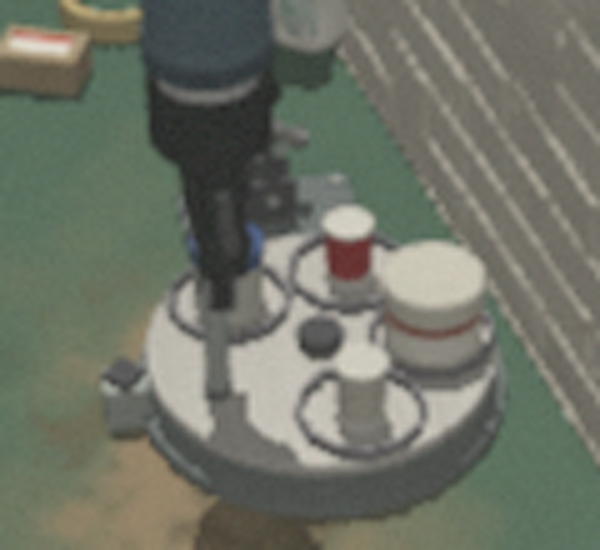

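```bash
python3 - <<'E'
import numpy as np
for k in range(27):
    a=np.radians(199.5+3.5+7*k);L=2*85*np.sin(np.radians(3.5))/40
    print([round(-L*np.sin(a),2),round(L*np.cos(a),2),0],end=",")
E
```

```text
[np.float64(0.1), np.float64(-0.24), 0],[np.float64(0.13), np.float64(-0.22), 0],[np.float64(0.16), np.float64(-0.21), 0],[np.float64(0.18), np.float64(-0.19), 0],[np.float64(0.2), np.float64(-0.16), 0],[np.float64(0.22), np.float64(-0.14), 0],[np.float64(0.24), np.float64(-0.11), 0],[np.float64(0.25), np.float64(-0.08), 0],[np.float64(0.25), np.float64(-0.05), 0],[np.float64(0.26), np.float64(-0.02), 0],[np.float64(0.26), np.float64(0.01), 0],[np.float64(0.26), np.float64(0.05), 0],[np.float64(0.25), np.float64(0.08), 0],[np.float64(0.24), np.float64(0.11), 0],[np.float64(0.22), np.float64(0.13), 0],[np.float64(0.2), np.float64(0.16), 0],[np.float64(0.18), np.float64(0.18), 0],[np.float64(0.16), np.float64(0.2), 0],[np.float64(0.13), np.float64(0.22), 0],[np.float64(0.11), np.float64(0.24), 0],[np.float64(0.08), np.float64(0.25), 0],[np.float64(0.05), np.float64(0.26), 0],[np.float64(0.01), np.float64(0.26), 0],[np.float64(-0.02), np.float64(0.26), 0],[np.float64(-0.05), np.float64(0.25), 0],[np.float64(-0.08), np.float64(0.25), 0],[np.float64(-0.11), np.float64(0.24), 0],
```

```bash
python3 -m inch '{"hand":[-1,-1,-1,-1,-1,-1,-1],"translation":[[0.1,-0.24,0],[0.13,-0.22,0],[0.16,-0.21,0],[0.18,-0.19,0],[0.2,-0.16,0],[0,0,0],[0,0,0]],"roll":[0,0,0,0,0,0,0]}'
```

```text
clock: 9.7
ee_pos: [0.5072, -0.0522, 0.1221]
ee_rot: [[0.991, -0.131, -0.001], [-0.131, -0.991, -0.001], [-0.001, 0.002, -1.0]]
force: [-5.1, -1.8, 10.2]
opening: 0.0144
gripper_force: 58.6
```

```bash
python3 -m inch '{"hand":[-1,-1,-1,-1,-1,-1,-1,-1,-1,-1,-1,-1,-1,-1],"translation":[[0.22,-0.14,0],[0.24,-0.11,0],[0.25,-0.08,0],[0.25,-0.05,0],[0.26,-0.02,0],[0.26,0.01,0],[0.26,0.05,0],[0.25,0.08,0],[0.24,0.11,0],[0.22,0.13,0],[0.2,0.16,0],[0.18,0.18,0],[0,0,0],[0,0,0]],"roll":[0,0,0,0,0,0,0,0,0,0,0,0,0,0]}'
```

```text
clock: 11.45
ee_pos: [0.6213, -0.0397, 0.1222]
ee_rot: [[0.991, -0.131, 0.001], [-0.131, -0.991, -0.002], [0.001, 0.001, -1.0]]
force: [-0.7, -2.2, 7.2]
opening: 0.0143
gripper_force: 59.0
```

```bash
python3 -m inch '{"hand":[-1,-1,-1,-1,-1,-1,-1,-1,-1,-1,-1],"translation":[[0.15,0.2,0],[0.13,0.22,0],[0.11,0.24,0],[0.08,0.25,0],[0.05,0.26,0],[0.01,0.26,0],[-0.02,0.26,0],[-0.05,0.25,0],[-0.08,0.25,0],[0,0,0],[0,0,0]],"roll":[0,0,0,0,0,0,0,0,0,0,0]}'
python3 - <<'E'
from h import *
np.set_printoptions(suppress=True,precision=4)
s=cams.capture("side");k=cv2.resize(s["img"][170:280,270:390],None,fx=5,fy=5,interpolation=cv2.INTER_CUBIC);cv2.imwrite("pics/side3.png",k[:,:,::-1])
t=cams.capture("top");k=cv2.resize(t["img"][160:270,280:420],None,fx=5,fy=5,interpolation=cv2.INTER_CUBIC);cv2.imwrite("pics/top3.png",k[:,:,::-1])
e=monitor.sense()["ee_pos"][:2]-[.555,.0165];print(np.hypot(*e),np.degrees(np.arctan2(e[1],e[0])))
E
```

```text
clock: 12.82
ee_pos: [0.6366, 0.0473, 0.1222]
ee_rot: [[0.991, -0.131, 0.001], [-0.131, -0.991, -0.002], [0.001, 0.002, -1.0]]
force: [0.1, -5.5, 6.1]
opening: 0.0147
gripper_force: 59.2
0.08723707805257261 20.587806594636664
```

View pics/side3.png

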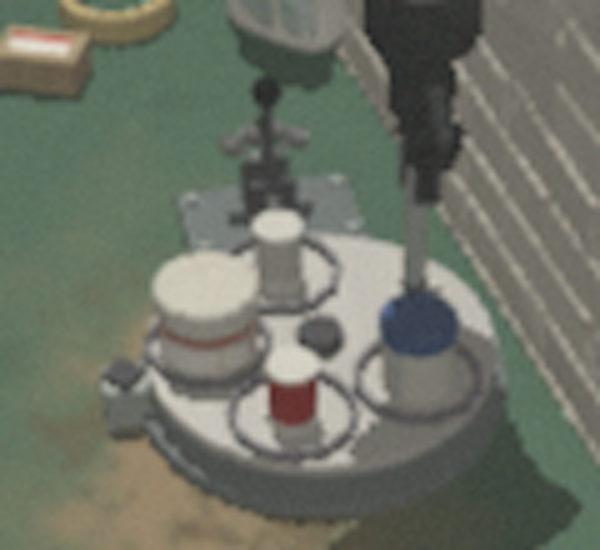

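View pics/top3.png

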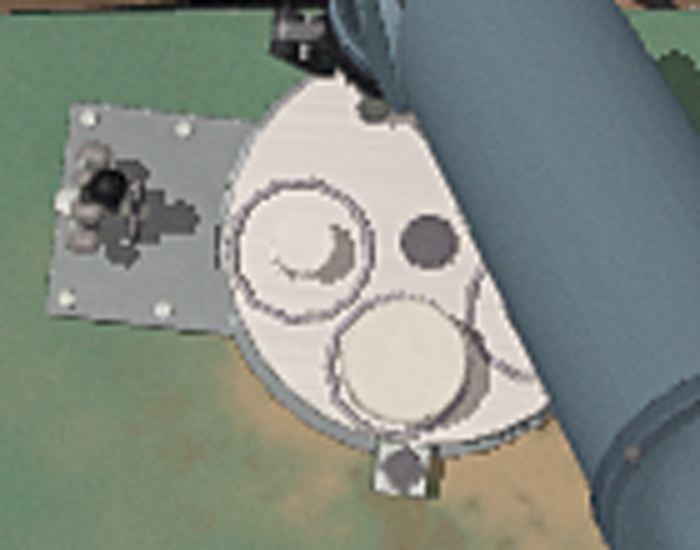

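The jar sits at top-crop (403,359), almost at the pointer (404,468). The lever is upright at (103,188). I'll measure the residual.

```bash
cat > j.py <<'E'
from h import *
np.set_printoptions(suppress=True,precision=4)
t=cams.capture("top");P=pts(t);m=((abs(P[...,2]-.1)<.009)).astype(np.uint8);m[:,:342]=0;m[:,378]=0;m[:,379:]=0;m[:215]=0;m[252:]=0
cs,_=cv2.findContours(m,0,1);q=max(cs,key=cv2.contourArea);(x,y),r=cv2.minEnclosingCircle(q);print("circle",x,y,r)
j=onz(t,x,y,.099)[:2];j2=np.nanmean(P[m>0][:,:2],0)
hub=np.array([.555,.0165]);d=np.array([.4235,.0337])-[.5547,.0161];d/=np.hypot(*d);fm=hub+.075*d;tang=np.array([-d[1],d[0]])
for a in(j,j2):
  e=a-fm;print(a,"fm",fm,"err",e,"tang(ccw+)",e@tang,"rad",e@d)
s=monitor.sense();e=s["ee_pos"][:2]-hub;print(np.degrees(np.arctan2(e[1],e[0])),s["force"])
E
python3 j.py
```

```text
circle 360.5097961425781 231.75489807128906 12.571722030639648
[0.4819 0.0369] fm [0.4807 0.0265] err [0.0013 0.0104] tang(ccw+) -0.010503896631901315 rad 0.00013434345476236008
[0.4819 0.037 ] fm [0.4807 0.0265] err [0.0012 0.0105] tang(ccw+) -0.01061679903519003 rad 0.00019446776002178103
20.55185586599222 [-0.2801 -4.8573  6.3375]
```

```bash
python3 -m inch '{"hand":[-1,-1,-1,-1,-1,-1],"translation":[[-0.05,0.13,0],[-0.06,0.13,0],[0,0,0],[0,0,0],[0,0,0],[0,0,0]],"roll":[0,0,0,0,0,0]}'; python3 j.py
```

```text
clock: 13.72
ee_pos: [0.6321, 0.0571, 0.1222]
ee_rot: [[0.991, -0.132, 0.001], [-0.132, -0.991, -0.003], [0.001, 0.003, -1.0]]
force: [-1.2, -6.3, 6.4]
opening: 0.0145
gripper_force: 59.2
circle 363.9278259277344 232.3711395263672 12.520545959472656
[0.4801 0.0274] fm [0.4807 0.0265] err [-0.0006  0.0009] tang(ccw+) -0.0008544093331698513 rad 0.0007064171541478213
[0.4803 0.0274] fm [0.4807 0.0265] err [-0.0003  0.0009] tang(ccw+) -0.00089330403895775 rad 0.00045256100681637844
27.766788868682443 [-1.2701 -5.0076  8.0622]
```

Within 1 mm of the front mark. I'll let it settle briefly, then hand in.

```bash
python3 -m inch '{"hand":[-1,-1,-1,-1],"translation":[[0,0,0],[0,0,0],[0,0,0],[0,0,0]],"roll":[0,0,0,0]}'; python3 -c "
from h import *
print(order.hand_in())"
```

```text
clock: 14.28
ee_pos: [0.6321, 0.057, 0.1222]
ee_rot: [[0.991, -0.132, 0.001], [-0.132, -0.991, -0.003], [0.001, 0.003, -1.0]]
force: [-0.7, -5.2, 8.0]
opening: 0.0145
gripper_force: 59.2
the job is handed in; nothing more can be done
None
```

The job is handed in: the lever is in the middle notch, the white jar measured about 1 mm from the front mark, and the gripper still holds the post; no verdict came back.

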